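# Set the cut-length gauge to its red stop

## Robot

A 7-joint arm with a two-finger parallel gripper is mounted at the origin on a cart in front of the work surface, level with it; the furniture and walls round the work are solid. World frame = base frame: x ahead of the robot, y to its left, z up, the work surface at z = 0. Lengths are in m, angles in rad, forces in N, time in s.
With the tool pointing down it reaches from about 0.4 to 0.875 m from the base axis. Payload 19.3 kg.
Tool frame: the origin (TCP) lies between the finger pads; the fingertips stand bot.tcp_to_tips ahead of it and the grasp point (between the pads) lies 3 mm ahead of it (bot.tcp_to_tips is the distance from the TCP to the fingertips, in m); x points along the fingers, y is the direction in which the jaws open and shut, and the axes are right-handed (so a half turn about x gives the same grasp; the last joint's range is limited). The gripper opens to 85 mm and grips with 20 to 120 N. Pads are 22 mm wide; open, the fingers measure 114 mm over their backs; the gripper's body (76 mm by 85 mm) begins 54 mm behind the grasp point. The pads swing forward as they close: fully open they stand 13 mm farther back than shut.
Start: joints at [1.274, 0.521, -0.036, 1.599, 0.021, 1.021, -0.113], TCP at [0.141, -0.609, 0.231] pointing down, gripper open.
Joint ranges: [-2.91, 2.91], [-0.3, 2.13], [-1.5, 1.42], [0.17, 2.43], [-1.26, 4.41], [0.16, 1.93], [-2.52, 2.52]. Speed limits (rad/s): [1.89, 1.89, 2.39, 2.39, 3.01, 3.01, 3.01].

## Interface

Orientations are given as [roll, pitch, yaw] about the fixed x, y, z axes, in that order (R = Rz(yaw) Ry(pitch) Rx(roll)).
In Python, from workcell import bot, eyes gives the robot as it stands. The module is installed in compiled form; this text tells all that it offers.
- The arm moves only by the tool step_arm, never from a script. Its argument "targets" is a list that holds one entry, the list of rows, each a list of 7 numbers: the shift along the tool's x, y, z in cm, then the turn, a rotation vector about the tool's x, y, z in rad, then the opening, from 0 (shut) to 1 (fully open). A call has 1 to 10 rows; each row is the pose to reach, as a shift and turn from the pose measured when the call began, along the tool's axes at that moment; what a row does not reach only later rows make up. A row lasts 1/10 s, in which the tool goes at most 50 mm and 8.59 degrees, less where a joint would pass 70% of its speed; a pose out of reach is approached as far as the arm can. A call with a gripper value outside its range is refused whole. The fingers move at their own pace and stop on an object; "grip_force" is the grip in N (left out, the last holds). Time passes only in rows, so rows that repeat a pose let the fingers close. It gives the time, the measured TCP pose, the force and the opening at its end, in the units of the state.
- bot.observe(): the state, without advancing time (a new reading comes with each control period).
- eyes.grab_frame(name): name is "side" or "top" or "wrist"; returns the picture (420x560x3 uint8, red, green, blue); there is no depth.
- eyes.get_calibration(name): a dict with "fx", "fy", "cx", "cy" (pixels), "k1" (the pictures are not rectified: a ray, as slopes to the right and down, at radius r is drawn at 1 + k1 r^2 times it, then the intrinsics apply), "camera_from_world" (4x4, takes a point from world to camera coordinates); the wrist camera has in their place "hand_eye" (4x4, takes a point from camera to tool coordinates, whose origin is the TCP and whose axes are the tool frame's). Camera axes: x right, y down, z forward; pixel columns grow to the right and rows downward; lengths in m; the calibration is good to about 2 mm. A picture is of the moment at which its call begins: read the wrist's pose just before it. get_calibration takes no time and is no camera call.
- bot.job_done(): hands the job in, once; it reports no verdict.
The state is a dict: "clock": time; "qpos": joint angles; "qd": joint speeds; "joint_efforts": joint torques, N m; "position": TCP position; "tool_rot": TCP orientation; "force": force on the tool from outside, world axes, zero at the start; "moment": the same for the moment, N m; "grip_width": finger opening in m.
Only numpy, scipy, OpenCV 4.12 (cv2) and the standard library are available. Lean on these libraries where they do the work, as an engineer would, in place of code of your own. Each camera call takes 0.05 s, during which the arm holds its last target.

## Task

Set the cut-length gauge on the bench, without grasping or lifting anything: with a fingertip press the slide's yellow middle pad down to free its brake, then, with the pad still held down, push the slide along the rail until it rests against the red stop. Then let the pad spring up so that the slide is held there, and take the hand away; do not shift the gauge on the bench, and leave the other things alone.

Things in the scene. Friction and masses are not known exactly. Their poses are not given: they have to be found in the camera images.
- gauge: Cut-length gauge: a grey plate 250 x 90 mm on rubber feet with an aluminium T-slot rail, black end caps and a ticked strip; 1.3 kg, standing loose, so a hard sideways push shifts it (at most 15 mm is allowed). Origin: underside of its feet, middle of the length. x axis along the rail, from the slide towards the red stop; z up. Any yaw.
- slide (a joint): Position of the dark steel slide along the rail, m, 0 at the middle of the rail, growing towards the red stop. With the brake on it holds with about 8 N and must not be forced; with the pad down it slides with about 1 N.
- slide_mid (a point): Middle of the slide, fixed to it, 62 mm above the bench. The slide is 88 mm long (along the rail), 52 mm wide. At either end it has a raised shoulder, top 72 mm above the bench; the yellow pad lies between them in a gap 48 mm long, open at both sides, so closed fingertips fit in, their narrow way along the rail.
- release (a joint): How far the yellow pad is pressed down, m: 0 up (brake on), 0.008 fully down. A spring pushes it up: 12 N at the start of the travel, 13.5 N at 5 mm, 14.5 N at the bottom. The brake is surely free beyond 0.0035. Released, it springs up and the brake holds.
- pad_top (a point): Middle of the top face of the yellow pad (44 x 44 mm, black ribs); 62 mm above the bench when up, moves with the pad. The slide's deck lies 16 mm below the pad's raised top, so fingers may overhang the pad's sides.
- stop_mid (a point): Middle of the red stop, a red block 24 mm long along the rail, 52 mm wide, with a black thumb screw on top (74 mm above the bench); the point is 62 mm above the bench. The stop is clamped on the rail and does not move. The slide touches it when slide_mid and stop_mid are 56 mm apart.
- tape_roll: Bystander: roll of black tape, about 70 mm across, 18 mm high; origin at the middle of its underside.
- rule_offcut: Bystander: bent piece of steel cutting rule, 41 x 77 x 24 mm; origin at its underside.
- vee_die: Bystander: grey bending die with a vee groove, 46 x 30 x 20 mm; origin at its underside.
- orange_strip: Bystander: short orange ejector strip, 22 x 60 x 17 mm; origin at its underside.

How it is judged:
By the outcome, as a careful person would: the job done as asked, in the order asked, and still so for the second after the job is handed in, with the robot touching nothing.
It also fails if it takes over 35 s, if anything falls off the work surface, if the arm or the gripper's body presses on something with over 40 N, if the wrist force passes 120 N, or if a joint passes its speed limit or range.

## Working session

There is one attempt and no reset: what is moved stays moved. The work goes in short steps, Python scripts to look and compute and a tool call to move; the robot and the scene stay as the last step left them, time stands still between calls to the robot, and variables do not carry over. Pictures are saved under pics/ and viewed, and the job is handed in when it is done.

Besides the shell and the picture viewer there is one more tool, called as name(argument=value, ...), one argument or row to a line, values as JSON. step_arm: Moves the arm, as the interface text tells. Its arguments: {"type":"object","properties":{"targets":{"type":"array","items":{"type":"array","items":{"type":"array","items":{"type":"number"}}}},"grip_force":{"type":"number"}},"required":["targets"]}

```bash
mkdir -p pics
python3 - <<'E'
from workcell import bot, eyes
import cv2, numpy as np
np.set_printoptions(precision=4,suppress=True)
print(bot.observe(), bot.tcp_to_tips)
for n in ("top","side"):
    im=eyes.grab_frame(n); cv2.imwrite(f"pics/{n}0.png",im[...,::-1]); print(n,eyes.get_calibration(n))
print(eyes.get_calibration("wrist"))
E
```

```text
{'clock': 0.0, 'qpos': array([ 1.2738,  0.522 , -0.0363,  1.6   ,  0.0212,  1.0211, -0.1128]), 'qd': array([ 0.0008,  0.0004,  0.0004,  0.0005, -0.0002, -0.0002,  0.0006]), 'joint_efforts': array([ -0.0012, -92.7131,   1.9792, -36.9939,   0.0178,   0.0083,
        -0.0001]), 'position': array([ 0.1404, -0.6087,  0.2309]), 'tool_rot': array([-1.4795,  1.5697,  1.8889]), 'force': array([ 0.3491,  0.416 , -0.3462]), 'moment': array([0.0142, 0.0292, 0.014 ]), 'grip_width': 0.08493651928144026} 0.022
top {'fx': 489.8624174766532, 'fy': 489.8624174766532, 'cx': 275.481984812215, 'cy': 209.67883806783888, 'k1': -0.06579627725374503, 'camera_from_world': array([[-0.0255, -0.9997,  0.0006, -0.1844],
       [-0.998 ,  0.0254, -0.0572,  0.5572],
       [ 0.0572, -0.002 , -0.9984,  1.3398],
       [ 0.    ,  0.    ,  0.    ,  1.    ]])}
side {'fx': 470.2375121639144, 'fy': 470.2375121639144, 'cx': 279.73483509455235, 'cy': 210.48801159290142, 'k1': 0.028938992104646635, 'camera_from_world': array([[-0.9957, -0.0923, -0.001 ,  0.5288],
       [-0.0404,  0.446 , -0.8941,  0.195 ],
       [ 0.083 , -0.8903, -0.4478,  0.9261],
       [ 0.    ,  0.    ,  0.    ,  1.    ]])}
{'fx': 306.564015081209, 'fy': 306.564015081209, 'cx': 276.1779821785, 'cy': 208.74680399538667, 'k1': -0.010078577727804036, 'hand_eye': array([[ 0.0004, -0.3146,  0.9492, -0.1419],
       [ 1.    , -0.0005, -0.0006,  0.0005],
       [ 0.0006,  0.9492,  0.3146, -0.0803],
       [ 0.    ,  0.    ,  0.    ,  1.    ]])}
```

View pics/top0.png

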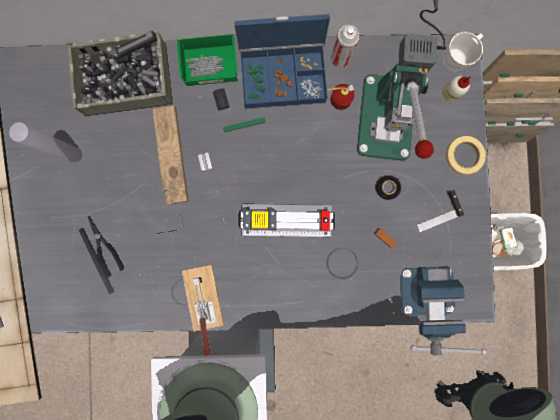

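View pics/side0.png

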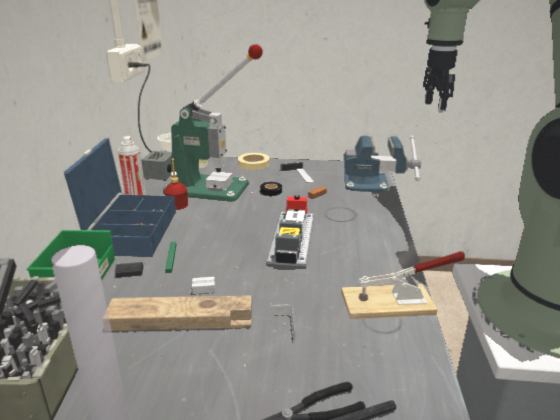

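The top view shows the gauge at about (287,220), with the yellow pad near (260,219) and the red stop near (326,220). The slide therefore has to go right in the image, roughly -y. Next I measure by colour masks.

```bash
cat > h.py <<'E'
import cv2, numpy as np
from workcell import bot, eyes
from scipy.spatial.transform import Rotation as Rot
np.set_printoptions(precision=4,suppress=True)
def slopes(c,uv):
    d=np.array([(uv[0]-c['cx'])/c['fx'],(uv[1]-c['cy'])/c['fy']]); s=d.copy()
    for _ in range(20): s=d/(1+c['k1']*(s@s))
    return s
def ray(c,uv,T=None):
    """T: world_from_camera"""
    if T is None: T=np.linalg.inv(c['camera_from_world'])
    s=slopes(c,uv); d=T[:3,:3]@np.array([s[0],s[1],1]); return T[:3,3],d
def onz(c,uv,z,T=None):
    o,d=ray(c,uv,T); return o+d*(z-o[2])/d[2]
def wristT(c,st):
    T=np.eye(4); T[:3,:3]=Rot.from_euler('xyz',st['tool_rot']).as_matrix(); T[:3,3]=st['position']; return T@c['hand_eye']
def blobs(im,kind,amin=20):
    hsv=cv2.cvtColor(im,cv2.COLOR_RGB2HSV)
    if kind=='y': m=cv2.inRange(hsv,(22,130,120),(34,255,255))
    else: m=cv2.inRange(hsv,(0,170,110),(6,255,255))|cv2.inRange(hsv,(174,170,110),(180,255,255))
    m=cv2.morphologyEx(m,cv2.MORPH_CLOSE,np.ones((5,5)))
    cs,_=cv2.findContours(m,cv2.RETR_EXTERNAL,cv2.CHAIN_APPROX_NONE)
    return [(cv2.contourArea(c),cv2.minAreaRect(c)) for c in cs if cv2.contourArea(c)>amin]
E
python3 - <<'E'
from h import *
for n in("top","side"):
    im=cv2.imread(f"pics/{n}0.png")[...,::-1].copy(); c=eyes.get_calibration(n)
    for k in 'yr':
        for a,r in blobs(im,k): print(n,k,a,r,onz(c,r[0],.062))
im=cv2.imread("pics/top0.png")[190:250,225:350]; cv2.imwrite("pics/top0c.png",cv2.resize(im,None,fx=6,fy=6,interpolation=2))
im=cv2.imread("pics/side0.png")[185:275,255:330]; cv2.imwrite("pics/side0c.png",cv2.resize(im,None,fx=6,fy=6,interpolation=2))
E
```

```text
top y 231.0 ((259.5, 219.0), (16.0, 15.0), 90.0) [ 0.5259 -0.1551  0.062 ]
top r 133.0 ((324.7784729003906, 220.48770141601562), (8.59785270690918, 19.192626953125), 3.1798300743103027) [ 0.5174 -0.3294  0.062 ]
top r 160.0 ((425.5, 148.0), (13.0, 16.0), 0.0) [ 0.7069 -0.6097  0.062 ]
top r 227.0 ((342.7500305175781, 94.7500228881836), (20.50609588623047, 19.798988342285156), 45.0) [ 0.8585 -0.3896  0.062 ]
top r 56.5 ((463.75006103515625, 81.7500228881836), (9.192388534545898, 8.485280990600586), 45.0) [ 0.8895 -0.7261  0.062 ]
side y 105.0 ((289.44158935546875, 230.3172607421875), (19.165456771850586, 6.5547285079956055), 4.085616588592529) [ 0.5236 -0.1627  0.062 ]
side r 49.5 ((431.5622863769531, 262.6993103027344), (3.102059841156006, 31.67680549621582), 72.6459732055664) [ 0.2243 -0.0533  0.062 ]
side r 174.0 ((296.81231689453125, 202.8784637451172), (19.026216506958008, 11.31588363647461), 3.1798300743103027) [ 0.5154 -0.3103  0.062 ]
side r 181.5 ((175.5, 189.0), (12.0, 21.0), 90.0) [ 0.8535 -0.3682  0.062 ]
side r 47.0 ((255.5, 48.5), (7.0, 9.0), 90.0) [ 1.0122 -3.1054  0.062 ]
```

```bash
ls pics
```

```text
side0.png
side0c.png
top0.png
top0c.png
```

View pics/top0c.png

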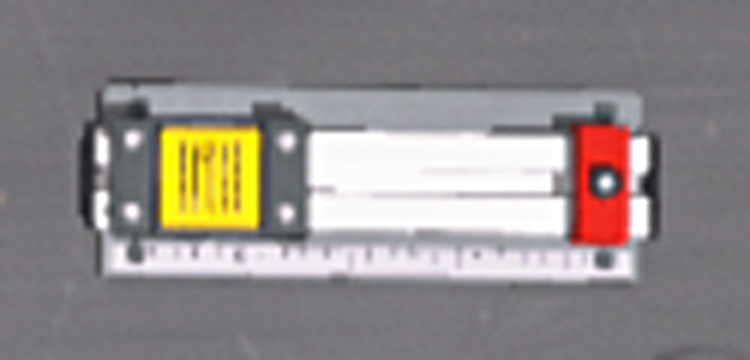

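View pics/side0c.png

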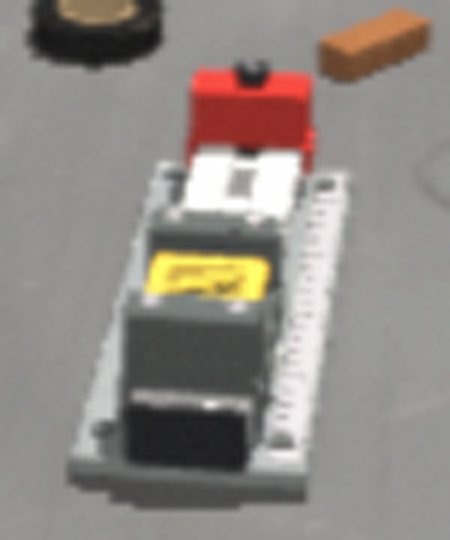

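```bash
cat >> h.py <<'E'
def goalR(yaw,sgn):
    # tool x down, tool z along sgn*rail
    x=np.array([0,0,-1.]); z=sgn*np.array([np.cos(yaw),np.sin(yaw),0]); y=np.cross(z,x); return np.c_[x,y,z]
def row(p,R=None):
    st=bot.observe(); R0=Rot.from_euler('xyz',st['tool_rot']).as_matrix()
    s=R0.T@(np.array(p)-st['position'])*100
    t=np.zeros(3) if R is None else Rot.from_matrix(R0.T@R).as_rotvec()
    return np.round(np.r_[s,t],3)
E
python3 - <<'E'
from h import *
st=bot.observe(); print(Rot.from_euler('xyz',st['tool_rot']).as_matrix())
c=eyes.get_calibration("top")
p=onz(c,(259.6,219.2),.062); s=onz(c,(324.9,220.4),.062); d=s-p; print(p,s,np.linalg.norm(d),np.arctan2(d[1],d[0]))
yaw=np.radians(-92.5)
for sg in(1,-1): print(sg,row([.525,-.157,.2],goalR(yaw,sg)))
E
```

```text
[[-0.0003  0.2248 -0.9744]
 [ 0.0009 -0.9744 -0.2248]
 [-1.     -0.001   0.0001]]
[ 0.5253 -0.1554  0.062 ] [ 0.5176 -0.3297  0.062 ] 0.17451212529111348 -1.6147665164901732
1 [  3.132 -35.366 -47.629  -1.3    -0.001   0.001]
-1 [  3.132 -35.366 -47.629   1.841   0.001   0.001]
```

step_arm(
  targets=[
    [[0,-1.5,-2,-0.06,0,0,0],[0,-4,-5.5,-0.16,0,0,0],[0,-7,-9.5,-0.27,0,0,0],[0,-10,-13.5,-0.38,0,0,0],[0,-13,-17.5,-0.5,0,0,0],[0,-16,-21.5,-0.61,0,0,0],[0,-19,-25.5,-0.72,0,0,0],[0,-22,-29.5,-0.83,0,0,0],[0,-25,-33.5,-0.94,0,0,0],[0,-28,-37.5,-1.05,0,0,0]],
  ],
)

```text
clock: 1.1
position: [0.4438, -0.2499, 0.2313]
tool_rot: [-2.506, 1.57, 1.917]
force: [1.1, -1.3, 0.0]
grip_width: -0.0
```

Run:
```python
from h import *
yaw=np.radians(-92.5)
print(bot.observe()['position'],row([.525,-.157,.2],goalR(yaw,1)))
```

```text
[ 0.4438 -0.2499  0.2313] [  3.136   5.135 -11.219  -0.246  -0.001   0.   ]
```

step_arm(
  targets=[
    [[0.5,1.5,-3.5,-0.08,0,0,0],[1,3,-7,-0.16,0,0,0],[1,4.5,-11,-0.24,0,0,0],[1,5,-13,-0.246,0,0,0],[1,5.1,-15,-0.246,0,0,0],[1,5.1,-15,-0.246,0,0,0],[1,5.1,-15,-0.246,0,0,0]],
  ],
)

```text
clock: 1.8
position: [0.5352, -0.1207, 0.2211]
tool_rot: [-2.195, 1.57, 2.474]
force: [-0.3, -0.6, 0.0]
grip_width: -0.0001
```

Run:
```python
from h import *
st=bot.observe(); im=eyes.grab_frame("wrist"); c=eyes.get_calibration("wrist"); T=wristT(c,st)
print(st['position'],st['force'],st['qd'])
cv2.imwrite("pics/w1.png",im[...,::-1])
for k in 'yr':
    for a,r in blobs(im,k,100): print(k,a,r,onz(c,r[0],.062,T))
```

```text
[ 0.5352 -0.1207  0.2211] [-0.2572 -0.6235  0.0395] [ 0.0194 -0.0039  0.01    0.0015  0.0003  0.0022  0.0029]
y 1014.5 ((270.0, 223.5), (37.0, 40.0), 90.0) [ 0.5266 -0.156   0.062 ]
r 749.5 ((532.6649780273438, 376.37115478515625), (34.92790985107422, 46.80746078491211), 66.03751373291016) [ 0.8509 -0.3792  0.062 ]
r 130.0 ((276.2884826660156, 351.4422912597656), (24.514516830444336, 9.021342277526855), 78.69007110595703) [ 0.5258 -0.3239  0.062 ]
```

View pics/w1.png

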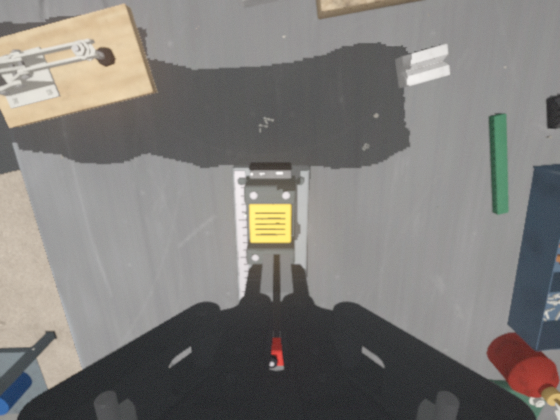

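The wrist view shows the pad at (270,223), which puts it at (0.527,-0.156). The top view agrees to about 1 mm, and the rail is vertical in the image, so the tool is aligned with it. I'll move above the pad.

Run:
```python
from h import *
print(row([.526,-.157,.1],goalR(np.radians(-92.6),1)))
```

```text
[12.115 -0.742  3.604  0.001 -0.     0.001]
```

step_arm(
  targets=[
    [[1,-0.3,1.5,0,0,0,0],[3,-0.7,3,0,0,0,0],[5.5,-0.75,3.6,0,0,0,0],[8,-0.75,3.6,0,0,0,0],[10,-0.75,3.6,0,0,0,0],[11.5,-0.75,3.6,0,0,0,0],[12.1,-0.75,3.6,0,0,0,0],[12.1,-0.75,3.6,0,0,0,0],[12.1,-0.75,3.6,0,0,0,0]],
  ],
)

```text
clock: 2.75
position: [0.5262, -0.1572, 0.1008]
tool_rot: [-2.564, 1.571, 2.104]
force: [0.4, 0.5, -0.9]
grip_width: -0.0001
```

Run:
```python
from h import *
st=bot.observe(); print(st['position'],st['force'],st['qd'])
for n in("wrist","side","top"):
    im=eyes.grab_frame(n); cv2.imwrite(f"pics/{n}2.png",im[...,::-1])
a=cv2.imread("pics/side2.png")[150:290,230:350]; b=cv2.imread("pics/top2.png")[180:260,220:360]
a=cv2.resize(a,None,fx=4,fy=4,interpolation=2); b=cv2.resize(b,(300,171)); b=cv2.resize(b,None,fx=1,fy=1)
cv2.imwrite("pics/side2c.png",a)
```

```text
[ 0.5262 -0.1572  0.1008] [ 0.4092  0.4923 -0.9121] [-0.0014 -0.0066 -0.0023 -0.0001 -0.0006 -0.0006 -0.0018]
```

View pics/wrist2.png

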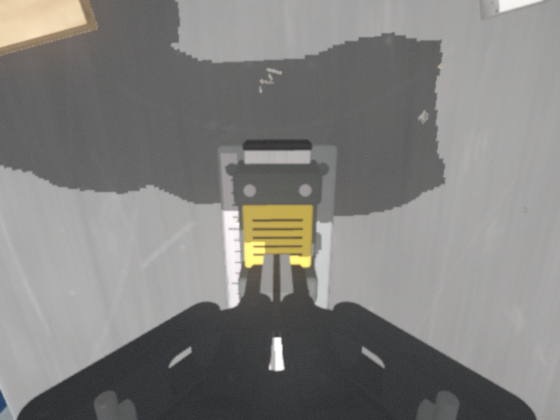

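View pics/side2c.png

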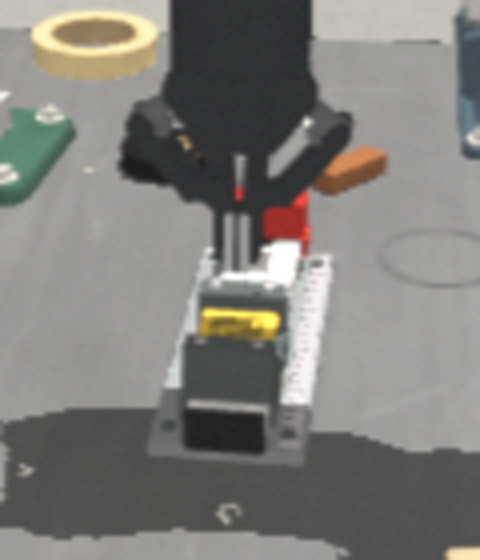

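```bash
cat >> h.py <<'E'
def proj(c,p,T=None):
    M=c['camera_from_world'] if T is None else np.linalg.inv(T)
    q=M[:3,:3]@np.array(p)+M[:3,3]; s=q[:2]/q[2]; s=s*(1+c['k1']*(s@s)); return np.array([c['fx']*s[0]+c['cx'],c['fy']*s[1]+c['cy']])
E
python3 - <<'E'
from h import *
st=bot.observe(); cs=eyes.get_calibration("side"); c=eyes.get_calibration("wrist"); T=wristT(c,st)
R=Rot.from_euler('xyz',st['tool_rot']).as_matrix()
for off in(-.011,0,.011):
    tip=st['position']+R@[.022,0,off]; print(tip,proj(c,tip,T),proj(cs,tip),(proj(cs,tip)-[230,150])*4)
for p in([.526,-.156,.062],[.527,-.132,.072],[.525,-.180,.072]): print(p,proj(c,p,T),(proj(cs,p)-[230,150])*4)
E
python3 -c "
import cv2
a=cv2.imread('pics/wrist2.png')[130:330,200:360];cv2.imwrite('pics/wrist2c.png',cv2.resize(a,None,fx=3.7,fy=3,interpolation=2))"
```

```text
[ 0.5268 -0.1461  0.0789] [276.8531 233.212 ] [287.5444 227.2499] [230.1775 308.9994]
[ 0.5263 -0.1571  0.0789] [276.852  250.4443] [288.1296 224.9613] [232.5184 299.8452]
[ 0.5258 -0.1681  0.0789] [276.851  267.0231] [288.7043 222.714 ] [234.8173 290.8558]
[0.526, -0.156, 0.062] [276.2304 237.2308] [232.7215 326.7071]
[0.527, -0.132, 0.072] [276.0993 206.3536] [227.8036 331.8458]
[0.525, -0.18, 0.072] [276.3509 278.3553] [237.6888 291.8126]
```

View pics/wrist2c.png

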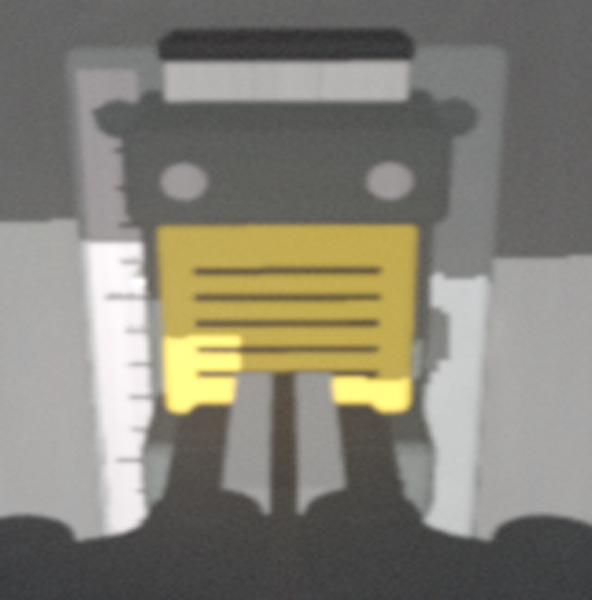

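```bash
python3 - <<'E'
from h import *
st=bot.observe(); cs=eyes.get_calibration("side"); c=eyes.get_calibration("wrist"); T=wristT(c,st)
R=Rot.from_euler('xyz',st['tool_rot']).as_matrix(); print(bot.tcp_to_tips)
for x in(.022,.015,.01,.003):
  for off in(-.011,0,.011):
    tip=st['position']+R@[x,0,off]; print(x,off,proj(c,tip,T),(proj(cs,tip)-[230,150])*4)
E
python3 -c "
import cv2
a=cv2.imread('pics/side2.png')[180:250,255:325];cv2.imwrite('pics/side2d.png',cv2.resize(a,None,fx=8,fy=8,interpolation=2))"
```

```text
0.022
0.022 -0.011 [276.8531 233.212 ] [230.1775 308.9994]
0.022 0 [276.852  250.4443] [232.5184 299.8452]
0.022 0.011 [276.851  267.0231] [234.8173 290.8558]
0.015 -0.011 [276.8735 238.1108] [230.2606 298.1046]
0.015 0 [276.872  255.9014] [232.6077 289.023 ]
0.015 0.011 [276.8706 272.991 ] [234.9124 280.1053]
0.01 -0.011 [276.8891 241.8499] [230.3204 290.2834]
0.01 0 [276.8873 260.0608] [232.6718 281.2542]
0.01 0.011 [276.8854 277.5337] [234.9808 272.3882]
0.003 -0.011 [276.9125 247.4583] [230.4044 279.2781]
0.003 0 [276.9101 266.2905] [232.7621 270.3232]
0.003 0.011 [276.9077 284.3277] [235.077  261.5305]
```

View pics/side2d.png

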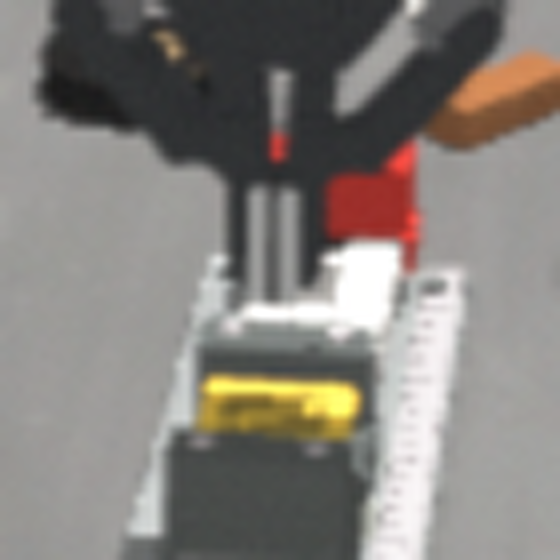

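Run:
```python
from h import *
st=bot.observe(); cs=eyes.get_calibration("side"); c=eyes.get_calibration("wrist"); T=wristT(c,st)
o1,d1=ray(c,(277,254),T); o2,d2=ray(cs,(289,217.5))
k=np.linalg.lstsq(np.c_[d1,-d2],o2-o1,rcond=None)[0]; p=o1+k[0]*d1; q=o2+k[1]*d2
R=Rot.from_euler('xyz',st['tool_rot']).as_matrix(); print(p,q,R.T@((p+q)/2-st['position']))
# check pad rear edge corner consistency in wrist: pad rear edge row
print(onz(c,(276,130+225/3),.062,T), proj(c,[.527,-.134,.062],T))
```

```text
[ 0.5268 -0.1474  0.1029] [ 0.5238 -0.1477  0.1031] [-0.0021 -0.0014 -0.0095]
[ 0.5268 -0.1343  0.062 ] [276.2514 204.4721]
```

Triangulating the visible fingertips puts them about level with the TCP, not 22 mm ahead of it. I'll settle this by touch, coming down in short calls and watching the force.

step_arm(
  targets=[
    [[0.3,0,0,0,0,0,0],[0.6,0,0,0,0,0,0],[0.9,0,0,0,0,0,0],[1.2,0,0,0,0,0,0],[1.2,0,0,0,0,0,0]],
  ],
)

```text
clock: 3.4
position: [0.5261, -0.157, 0.0884]
tool_rot: [-2.085, 1.57, 2.583]
force: [-0.6, -0.3, -0.3]
grip_width: 0.0
```

step_arm(
  targets=[
    [[0.2,0,0,0,0,0,0],[0.4,0,0,0,0,0,0],[0.5,0,0,0,0,0,0],[0.5,0,0,0,0,0,0]],
  ],
)

```text
clock: 3.8
position: [0.526, -0.157, 0.0832]
tool_rot: [-2.037, 1.57, 2.631]
force: [-1.2, 0.7, 0.1]
grip_width: 0.0
```

step_arm(
  targets=[
    [[0.2,0,0,0,0,0,0],[0.4,0,0,0,0,0,0],[0.4,0,0,0,0,0,0]],
  ],
)

```text
clock: 4.1
position: [0.5259, -0.157, 0.079]
tool_rot: [-1.925, 1.57, 2.744]
force: [0.8, -0.2, 0.9]
grip_width: -0.0001
```

Run:
```python
from h import *
st=bot.observe(); print(st['position'],st['force'],st['grip_width'])
for n in("wrist","side"):
    im=eyes.grab_frame(n); cv2.imwrite(f"pics/{n}3.png",im[...,::-1])
a=cv2.imread("pics/side3.png")[180:250,255:325]; b=cv2.imread("pics/wrist3.png")[150:330,200:360]
cv2.imwrite("pics/c3.png",np.hstack([cv2.resize(a,(400,400),interpolation=2),cv2.resize(b,(400,400),interpolation=2)]))
```

```text
[ 0.5259 -0.157   0.079 ] [ 0.8336 -0.1776  0.9332] -0.00011849176953712895
```

View pics/c3.png

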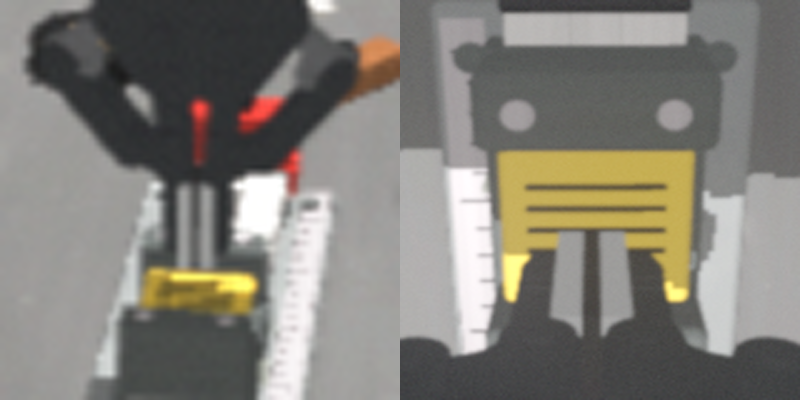

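There is no contact at TCP z = 0.079, so the tips really are short of the nominal 22 mm. They are over the pad, between the shoulders, so I continue down.

step_arm(
  targets=[
    [[0.3,0,0,0,0,0,0],[0.6,0,0,0,0,0,0],[0.6,0,0,0,0,0,0]],
  ],
)

```text
clock: 4.5
position: [0.5257, -0.1569, 0.0727]
tool_rot: [-1.905, 1.569, 2.763]
force: [0.2, 0.1, -0.4]
grip_width: 0.0003
```

step_arm(
  targets=[
    [[0.2,0,0,0,0,0,0],[0.4,0,0,0,0,0,0],[0.4,0,0,0,0,0,0]],
  ],
)

```text
clock: 4.8
position: [0.5256, -0.1568, 0.0684]
tool_rot: [-1.865, 1.569, 2.803]
force: [-1.1, -0.7, -0.1]
grip_width: -0.0006
```

step_arm(
  targets=[
    [[0.2,0,0,0,0,0,0],[0.4,0,0,0,0,0,0],[0.4,0,0,0,0,0,0]],
  ],
)

```text
clock: 5.1
position: [0.5254, -0.1568, 0.0642]
tool_rot: [-1.846, 1.569, 2.823]
force: [0.4, 0.2, 0.3]
grip_width: -0.0003
```

step_arm(
  targets=[
    [[0.15,0,0,0,0,0,0],[0.2,0,0,0,0,0,0],[0.2,0,0,0,0,0,0]],
  ],
)

```text
clock: 5.4
position: [0.5256, -0.1568, 0.0624]
tool_rot: [-1.818, 1.569, 2.85]
force: [-1.7, 0.5, 5.3]
grip_width: -0.0001
```

step_arm(
  targets=[
    [[0.15,0,0,0,0,0,0],[0.2,0,0,0,0,0,0],[0.2,0,0,0,0,0,0]],
  ],
)

```text
clock: 5.7
position: [0.5256, -0.1569, 0.0609]
tool_rot: [-1.622, 1.569, 3.046]
force: [-3.4, -0.2, 12.9]
grip_width: -0.0001
```

Run:
```python
from h import *
st=bot.observe(); print(st['position'],st['force'],st['grip_width'])
for n in("wrist","side"):
    im=eyes.grab_frame(n); cv2.imwrite(f"pics/{n}4.png",im[...,::-1])
a=cv2.imread("pics/side4.png")[180:250,255:325]; b=cv2.imread("pics/wrist4.png")[150:330,200:360]
cv2.imwrite("pics/c4.png",np.hstack([cv2.resize(a,(400,400),interpolation=2),cv2.resize(b,(400,400),interpolation=2)]))
```

```text
[ 0.5256 -0.1569  0.0609] [-3.4124 -0.1629 12.9279] -0.00012454136785260635
```

View pics/c4.png

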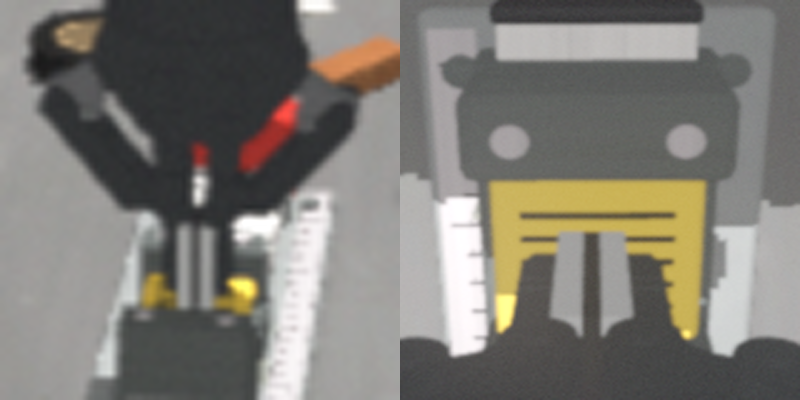

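Contact came at TCP z of about 0.0625, and the force is now 12.9 N at the start of the pad's travel. I'll press further.

step_arm(
  targets=[
    [[0.15,0,0,0,0,0,0],[0.3,0,0,0,0,0,0],[0.3,0,0,0,0,0,0]],
  ],
)

```text
clock: 6.1
position: [0.5256, -0.157, 0.0583]
tool_rot: [-1.382, 1.569, -2.997]
force: [-3.7, 0.2, 13.3]
grip_width: 0.0001
```

step_arm(
  targets=[
    [[0.15,0,0,0,0,0,0],[0.3,0,0,0,0,0,0],[0.3,0,0,0,0,0,0]],
  ],
)

```text
clock: 6.4
position: [0.5257, -0.1571, 0.0557]
tool_rot: [-1.067, 1.569, -2.682]
force: [-4.6, 0.2, 13.9]
grip_width: 0.0005
```

The pad is pressed about 6 mm, which fits 13.9 N. Before dragging along tool z, I check the tool's axes.

Run:
```python
from h import *
st=bot.observe(); R=Rot.from_euler('xyz',st['tool_rot']).as_matrix(); print(R)
y=np.radians(-92.6); print(R.T@np.array([np.cos(y),np.sin(y),0])*12, R.T@[0,0,-1])
```

```text
[[-0.0013  0.999  -0.0442]
 [-0.0007 -0.0442 -0.999 ]
 [-1.     -0.0013  0.0007]]
[ 0.0087 -0.0141 12.    ] [ 1.      0.0013 -0.0007]
```

step_arm(
  targets=[
    [[0.05,0,0.1,0,0,0,0],[0.05,0,0.4,0,0,0,0],[0.05,0,0.8,0,0,0,0],[0.05,0,1.2,0,0,0,0],[0.05,0,1.6,0,0,0,0],[0.05,0,2.0,0,0,0,0],[0.05,0,2.4,0,0,0,0],[0.05,0,2.8,0,0,0,0],[0.05,0,3.0,0,0,0,0],[0.05,0,3.0,0,0,0,0]],
  ],
)

```text
clock: 7.4
position: [0.5244, -0.1876, 0.0559]
tool_rot: [-0.587, 1.569, -2.203]
force: [-4.1, 0.0, 14.1]
grip_width: 0.0
```

Run:
```python
from h import *
st=bot.observe(); print(st['position'],st['force'],st['grip_width'])
for n in("wrist","side"):
    im=eyes.grab_frame(n); cv2.imwrite(f"pics/{n}5.png",im[...,::-1])
a=cv2.imread("pics/side5.png")[170:280,245:335]; b=cv2.imread("pics/wrist5.png")[60:330,200:360]
cv2.imwrite("pics/c5.png",np.hstack([cv2.resize(a,(400,490),interpolation=2),cv2.resize(b,(290,490),interpolation=2)]))
```

```text
[ 0.5244 -0.1876  0.0559] [-4.0648  0.0262 14.1088] 2.4859192736360468e-05
```

View pics/c5.png

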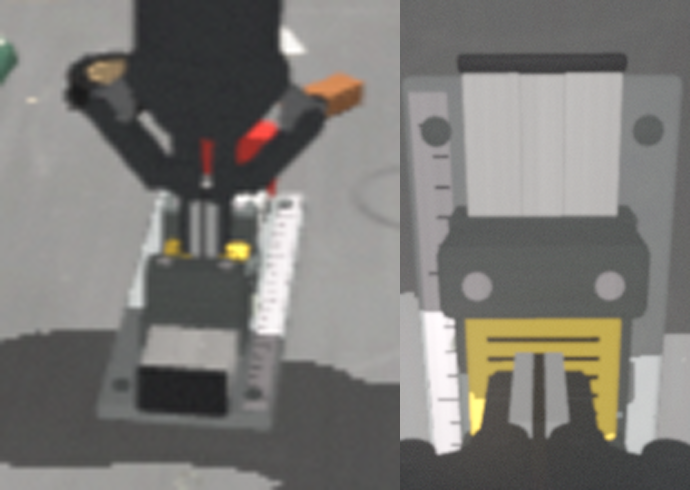

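The slide follows the finger and the tip has not shifted on the pad. About 88 mm remain.

step_arm(
  targets=[
    [[0.08,0,0.2,0,0,0,0],[0.08,0,0.6,0,0,0,0],[0.08,0,1.1,0,0,0,0],[0.08,0,1.6,0,0,0,0],[0.08,0,2.1,0,0,0,0],[0.08,0,2.6,0,0,0,0],[0.08,0,3.1,0,0,0,0],[0.08,0,3.6,0,0,0,0],[0.08,0,3.9,0,0,0,0],[0.08,0,4.0,0,0,0,0]],
  ],
)

```text
clock: 8.5
position: [0.5228, -0.228, 0.0558]
tool_rot: [-0.184, 1.569, -1.8]
force: [-3.6, 0.5, 14.1]
grip_width: -0.0001
```

step_arm(
  targets=[
    [[0.06,0,0.2,0,0,0,0],[0.06,0,0.6,0,0,0,0],[0.06,0,1.0,0,0,0,0],[0.06,0,1.5,0,0,0,0],[0.06,0,2.0,0,0,0,0],[0.06,0,2.5,0,0,0,0],[0.06,0,2.9,0,0,0,0],[0.06,0,3.2,0,0,0,0],[0.06,0,3.4,0,0,0,0],[0.06,0,3.4,0,0,0,0]],
  ],
)

```text
clock: 9.5
position: [0.5214, -0.2626, 0.056]
tool_rot: [0.079, 1.568, -1.537]
force: [-4.0, -0.1, 13.7]
grip_width: -0.0001
```

Run:
```python
from h import *
st=bot.observe(); print(st['position'],st['force'],st['grip_width'])
for n in("wrist","side","top"):
    im=eyes.grab_frame(n); cv2.imwrite(f"pics/{n}6.png",im[...,::-1])
a=cv2.imread("pics/side6.png")[170:280,245:335]; b=cv2.imread("pics/wrist6.png")[60:330,200:360]
cv2.imwrite("pics/c6.png",np.hstack([cv2.resize(a,(400,490),interpolation=2),cv2.resize(b,(290,490),interpolation=2)]))
```

```text
[ 0.5214 -0.2626  0.056 ] [-4.025  -0.1238 13.7119] -0.00013011373241061022
```

View pics/c6.png

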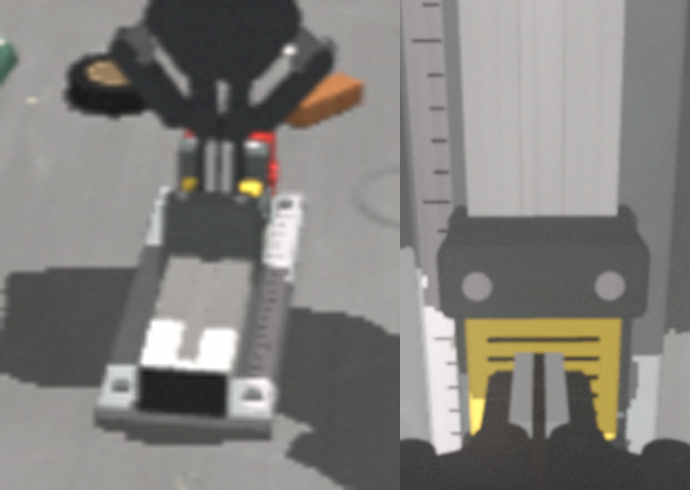

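The slide has travelled about 106 mm, so about 12 mm remain. From here I go slowly and watch the y force.

step_arm(
  targets=[
    [[0.07,0,0.15,0,0,0,0],[0.07,0,0.3,0,0,0,0],[0.07,0,0.5,0,0,0,0],[0.07,0,0.7,0,0,0,0],[0.07,0,0.9,0,0,0,0],[0.07,0,0.9,0,0,0,0]],
  ],
)

```text
clock: 10.25
position: [0.521, -0.272, 0.056]
tool_rot: [0.129, 1.567, -1.488]
force: [-3.8, -0.3, 13.8]
grip_width: -0.0001
```

step_arm(
  targets=[
    [[0.07,0,0.1,0,0,0,0],[0.07,0,0.2,0,0,0,0],[0.07,0,0.2,0,0,0,0]],
  ],
)

```text
clock: 10.55
position: [0.5209, -0.2745, 0.056]
tool_rot: [0.159, 1.566, -1.458]
force: [-4.2, -0.2, 14.5]
grip_width: -0.0001
```

step_arm(
  targets=[
    [[0.06,0,0.1,0,0,0,0],[0.06,0,0.2,0,0,0,0],[0.06,0,0.2,0,0,0,0]],
  ],
)

```text
clock: 10.85
position: [0.5209, -0.2761, 0.0559]
tool_rot: [0.157, 1.566, -1.46]
force: [-3.3, 4.6, 13.1]
grip_width: -0.0002
```

step_arm(
  targets=[
    [[0.06,0,0.1,0,0,0,0],[0.06,0,0.2,0,0,0,0],[0.06,0,0.2,0,0,0,0]],
  ],
)

```text
clock: 11.15
position: [0.5211, -0.2768, 0.0558]
tool_rot: [0.257, 1.568, -1.36]
force: [-3.3, 7.5, 13.7]
grip_width: -0.0002
```

Run:
```python
from h import *
st=bot.observe(); print(st['position'],st['force'],st['grip_width'])
for n in("wrist","side"):
    im=eyes.grab_frame(n); cv2.imwrite(f"pics/{n}7.png",im[...,::-1])
a=cv2.imread("pics/side7.png")[170:280,245:335]; b=cv2.imread("pics/wrist7.png")[60:330,200:360]
cv2.imwrite("pics/c7.png",np.hstack([cv2.resize(a,(400,490),interpolation=2),cv2.resize(b,(290,490),interpolation=2)]))
```

```text
[ 0.5211 -0.2768  0.0558] [-3.2688  7.4923 13.7233] -0.00018818232645529144
```

View pics/c7.png

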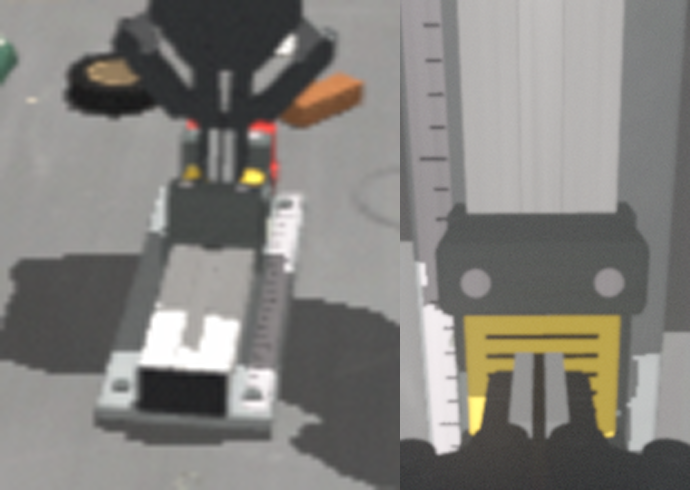

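The stop is reached: the y force rose to 7.5 N while advance stalled, after about 119 mm of travel against an expected 118.5 mm. I'll lift straight up, holding a slight forward bias until the brake is on.

step_arm(
  targets=[
    [[-0.1,0,0.05,0,0,0,0],[-0.25,0,0.05,0,0,0,0],[-0.4,0,0.05,0,0,0,0],[-0.6,0,0.03,0,0,0,0],[-0.8,0,0,0,0,0,0],[-1.1,0,0,0,0,0,0],[-1.6,0,0,0,0,0,0],[-2.3,0,0,0,0,0,0],[-3.2,0,0,0,0,0,0],[-4.2,0,0,0,0,0,0]],
  ],
)

```text
clock: 12.25
position: [0.5211, -0.2767, 0.0987]
tool_rot: [0.272, 1.567, -1.344]
force: [0.4, 0.7, -0.0]
grip_width: -0.0003
```

step_arm(
  targets=[
    [[-2,0,0,0,0,0,0],[-5,0,0,0,0,0,0],[-9,0,-1,0,0,0,0],[-12,-3,-2,0,0,0,0],[-13,-7,-3,0,0,0,0],[-13,-11,-3,0,0,0,0],[-13,-14,-3,0,0,0,0],[-13,-16,-3,0,0,0,0],[-13,-16,-3,0,0,0,0],[-13,-16,-3,0,0,0,0]],
  ],
)

```text
clock: 13.25
position: [0.3629, -0.2393, 0.2292]
tool_rot: [0.437, 1.566, -1.18]
force: [-0.1, -1.1, -0.5]
grip_width: -0.0003
```

Run:
```python
from h import *
st=bot.observe(); print(st['clock'],st['position'],st['force'],st['qd'])
for n in("side","top"):
    im=eyes.grab_frame(n); cv2.imwrite(f"pics/{n}8.png",im[...,::-1]); c=eyes.get_calibration(n)
    for k in 'yr':
        for a,r in blobs(im,k): print(n,k,a,r,onz(c,r[0],.062))
a=cv2.imread("pics/side8.png")[170:280,245:335]; b=cv2.imread("pics/top8.png")[190:250,225:350]
cv2.imwrite("pics/c8.png",cv2.resize(a,(400,490),interpolation=2))
cv2.imwrite("pics/t8.png",cv2.resize(b,None,fx=6,fy=6,interpolation=2))
```

```text
13.25 [ 0.3629 -0.2393  0.2292] [-0.1389 -1.0916 -0.5381] [-0.0162  0.0213 -0.0018 -0.0184  0.0033 -0.0014 -0.0038]
side y 68.5 ((294.9450988769531, 207.49388122558594), (17.889907836914062, 4.969419002532959), 6.340191841125488) [ 0.5185 -0.2829  0.062 ]
side r 45.0 ((431.2342224121094, 262.7417907714844), (3.161879062652588, 31.016529083251953), 72.47443389892578) [ 0.225 -0.053  0.062]
side r 23.0 ((181.46153259277344, 204.19229125976562), (5.824352264404297, 11.648704528808594), 56.3099365234375) [ 0.8105 -0.2757  0.062 ]
side r 182.5 ((175.0, 189.0), (12.0, 20.0), 90.0) [ 0.8548 -0.3681  0.062 ]
side r 52.0 ((255.0, 48.5), (10.0, 7.0), 0.0) [ 1.0161 -3.105   0.062 ]
top y 242.0 ((304.0, 220.0), (16.0, 16.0), 90.0) [ 0.5201 -0.2739  0.062 ]
top r 122.0 ((325.0, 220.5), (19.0, 8.0), 90.0) [ 0.5174 -0.33    0.062 ]
top r 161.5 ((425.5, 148.5), (15.0, 13.0), 90.0) [ 0.7055 -0.6096  0.062 ]
top r 232.0 ((342.7500305175781, 94.7500228881836), (20.50609588623047, 19.79899024963379), 45.0) [ 0.8585 -0.3896  0.062 ]
top r 56.5 ((463.75006103515625, 81.7500228881836), (9.192388534545898, 8.485280990600586), 45.0) [ 0.8895 -0.7261  0.062 ]
```

View pics/c8.png

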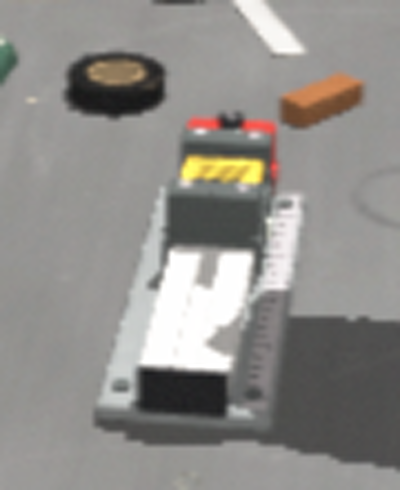

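View pics/t8.png

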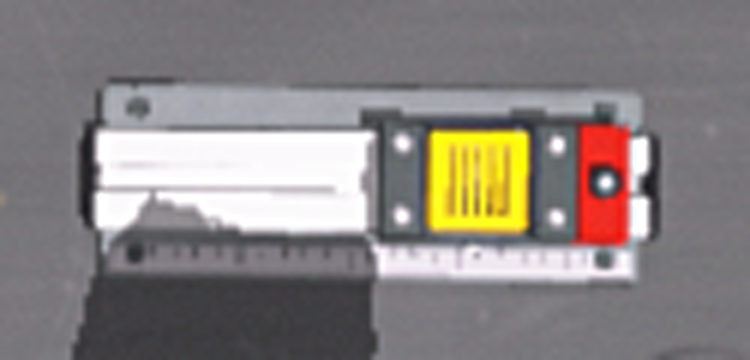

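The slide is against the red stop with no visible gap. Centre to centre measures 56.2 mm against 56. The pad is up, and the gauge outline is on the same pixels as at the start. I'll let the arm settle and hand in.

step_arm(
  targets=[
    [[0,0,0,0,0,0,0],[0,0,0,0,0,0,0],[0,0,0,0,0,0,0]],
  ],
)

```text
clock: 13.65
position: [0.3636, -0.2389, 0.2287]
tool_rot: [0.471, 1.567, -1.145]
force: [0.2, -0.9, 0.9]
grip_width: 0.0
```

Run:
```python
from h import *
print(bot.observe()['qd']); print(bot.job_done())
```

```text
[ 0.0018 -0.0023  0.0018  0.0011 -0.0001 -0.0014 -0.0014]
the job is handed in; nothing more can be done
None
```

The slide is set against the red stop and held by its brake. I handed the job in at 13.65 s with the hand clear of everything.

**What I did:** I pressed the yellow pad about 6 mm down with the shut fingertips (about 14 N). With the pad held down, I dragged the slide about 119 mm along the rail. At the stop the advance stalled and the push rose to 7.5 N. I then lifted straight up so the pad sprang up, and moved the arm away.

**Last checks:**
- **Slide position:** in the top view, pad centre to stop centre measured 56.2 mm, against 56 mm for contact, and no gap was visible.
- **Pad:** it looks up again in the side view; I did not measure its height.
- **Gauge:** the stop and plate outline are on the same pixels as before the job, to within a pixel (about 3 mm).
- **Bystanders:** I came near none of them. The tape roll and the orange piece look unmoved in the views; I did not measure any of them.

**Disagreements:**
- **Fingertips:** `bot.tcp_to_tips` gives 22 mm, but the cameras and the first touch both put the shut tips level with the TCP. I used touch.
- **Side view:** it places the pad about 9 mm further along the rail than the top view does. It was also about 8 mm off before the push, partly because it sees only part of the pad. I relied on the top view.
- **Sideways force:** about 4 N across the rail was present during the press. It did not visibly move the gauge.

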